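Reload the bench stapler's magazine

TASK

Load the narrow staple stick into the bench stapler. Draw the spring-loaded follower back by its black handle until it just comes up against the rubber buffer and its catch holds it by itself, without squashing the buffer; then set the stick gently down into the open channel, crown up and flat on the channel floor, and let go of it while the follower is still held back. Finally press the release button so that the follower closes and drives the stick right up to the nose, take your hand away, and leave everything else on the bench where it is.

Things in the scene. Friction and masses are not known exactly. Their poses are not given: they have to be found in the camera images.
- magazine: fixed bench stapler with a straight open-topped magazine. Origin on the bench under the nose's inner face, where the channel ends. +x runs out through the nose; channel, follower, buffer and release button lie towards -x, all at y = 0; z up. Plinth 50 wide, 34 tall, x -245 to 90. Nose block 40 wide, 70 tall, x 0 to 80; driver housing 80 wide, 110 tall, x 80 to 180. Release housing 62 tall, x -240 to -195
- home (a point): where the stick's centre must end: the magazine's x = -30, y = 0, 57 above the bench; axes as the magazine's. The channel is 16 wide between walls 4 thick, its floor 40 above the bench, its wall tops 50, from x = -115 to 0. The stick may be set down anywhere between the nose and the held follower
- follower (a joint): gap in m from the nose face to the follower's front face: 0 closed (start), grows as it is drawn to the magazine's -x. The spring closes it with 3 N at 0, plus 0.6 N per 10 mm; a damper slows it (3 N at 0.1 m/s). The catch takes hold somewhere from 0.064 to 0.098, wherever its stop was clamped, and the rubber buffer (4 N per mm, keep under 14 N) is met 2 to 3 mm further: there the pull rises at once. With the stick loaded it reads 0.060
- handle (a point): centre of the follower's black square handle, 18 x 18 and 28 tall, upright on a thin post, its centre 92 above the bench; it moves with the follower, 25 behind the follower's face. All else near it is lower than 72, but for the driver housing, 105 in front of it at the start
- button (a point): centre of the top of the release button: black, round, 24 across, 74 above the bench, at the magazine's x = -217; pressed straight down. It gives way under about 2 to 5 N; the catch lets go by about 7 of its 9 travel, and it springs back. It also dips as the catch clicks over the follower, which adds up to 4 N to the pull just before the catch holds
- stick_c (a point): centre (half-way up) of the narrow staple stick: steel, 60 long (x), 14 wide (y), 34 tall (z), standing crown up on the bench (an upside-down U; either end may lead). In the channel its upper 24 stands above the walls, so hold it there
- wide_stick: the other staple stick, of a wrong size (60 long, 26 wide, 22 tall): too wide for the channel; origin under its centre. Leave it
- last: wooden shoe last about 230 long, 100 tall; origin on its underside. Leave it
- tack_pot: open aluminium pot, 72 across, 50 tall; origin under its centre. Leave it
- manual: closed book, 166 x 224, 28 thick; origin under its centre. Leave it
- insole: cork insole blank, about 230 long, 76 wide, 6 thick, flat on the bench. Leave it

How it is judged:
On the way, in this order (a step that is already met when the one before it is completed fails the run):
1. the follower is held back by its catch, with the hand off it (value of joint follower above 0.0635 m and velocity of joint follower below 0.01 m/s and contact force between the arm and follower below 0.05 N), for 0.3 s.
2. the stick stands let go in the channel, crown up on its floor, with the follower still held back (y of stick_c in the frame of home between -0.003 and 0.003 m and z of stick_c in the frame of home between -0.003 and 0.003 m and angle between stick_c's own z axis and vertical below 0.08 rad and angle between the x axis of stick_c and the x axis of home, either way round below 0.12 rad and x of stick_c in the frame of home between -0.04 and 0.003 m and value of joint follower above 0.0635 m and contact force between the arm and stick below 0.05 N and contact force between the arm and follower below 0.05 N), for 0.2 s.
At the end, for the whole second after the job is handed in: the narrow stick stands crown up on the channel floor (within 3 mm in height and sideways, 0.08 rad of upright), its front end against the nose (within 3 mm), at rest, with the released follower pressing on its back end (gap 57 to 63 mm, over 1 N) (y of stick_c in the frame of home between -0.003 and 0.003 m and z of stick_c in the frame of home between -0.003 and 0.003 m and angle between stick_c's own z axis and vertical below 0.08 rad and angle between the x axis of stick_c and the x axis of home, either way round below 0.12 rad and x of stick_c in the frame of home between -0.003 and 0.003 m and value of joint follower between 0.057 and 0.063 m and contact force between stick and follower above 1 N and linear speed of stick below 0.01 m/s); the robot touches nothing.
It fails at once if the follower is forced against the rubber buffer with more than 14 N (contact force between buffer_c0 and follower above 14 N).
It fails at once if the stick is forced against the floor or a wall of the channel with more than 40 N (contact force between stick and magazine_c1 above 40 N or contact force between stick and magazine_c2 above 40 N or contact force between stick and magazine_c3 above 40 N).
It fails at once if another thing on the bench (wide stick, last, pot, book or insole) is moved by more than 20 mm (distance of any of wide_stick, last, tack_pot, manual, insole from where it was at the start of the episode above 0.02 m).
It also fails if it takes over 72 s, if anything falls off the work surface, if the arm or the gripper's body presses on something with over 40 N, if the wrist force passes 120 N, or if a joint passes its speed limit or range.

ROBOT

A 7-joint arm with a two-finger parallel gripper is mounted at the origin on the work surface. World frame = base frame: x ahead of the robot, y to its left, z up, the work surface at z = 0. Lengths are in m, angles in rad, forces in N, time in s.
With the tool pointing down it reaches from about 0.4 to 0.9 m from the base axis. Payload 5.5 kg.
Tool frame: the origin (TCP) lies where the fingers leave the gripper's body, on its centre line; the fingertips stand robot.nose_length ahead of it and the grasp point (between the pads) lies 47 mm ahead of it (robot.nose_length is the distance from the TCP to the fingertips, in m); z points along the fingers, y is the line along which they close (so a half turn about z gives the same grasp; the last joint's range is limited). The gripper opens to 92 mm and grips with 3 to 60 N. Pads are 19 mm wide; open, the fingers measure 130 mm over their backs; the gripper's body (75 mm by 190 mm) begins 47 mm behind the grasp point.
Start: joints at [-0.856, 0.501, -0.427, 1.55, 0.221, 1.138, -0.21], TCP at [0.284, 0.585, 0.292] pointing down, gripper open.
Joint ranges: [-2.88, 2.88], [-0.31, 2.03], [-1.54, 1.56], [0.2, 2.42], [-1.41, 4.55], [0.19, 2.02], [-2.57, 2.57]. Speed limits (rad/s): [2.57, 2.57, 3.14, 3.14, 3.14, 3.14, 3.14].

INTERFACE

Orientations are given as a unit quaternion [x, y, z, w].
In Python, from rig import telemetry, vision, job, robot gives the robot as it stands.
- The arm moves only by the tool carry_out, never from a script. Its arguments are lists of equal length, an entry for each row: "dp": the shift along the tool's x, y, z in mm, a list of three; "delta_rot": the turn, a rotation vector about the tool's x, y, z in rad, a list of three; "gripper": the closure in counts, from 0 (fully open) to 255 (shut). A call has 1 to 8 rows; each row shifts and turns the commanded pose from where the row before left it, along the tool's axes as they then stand; what a row does not reach is not made up. A row lasts 1/10 s, in which the tool goes at most 50 mm and 8.59 degrees, less where a joint would pass 70% of its speed; a pose out of reach is approached as far as the arm can. A call is refused whole if a number of a shift passes 50 or a number of a turn 0.15, either way. A call with a gripper value outside its range is refused whole. The fingers move at their own pace and stop on an object; "squeeze" is the grip in N (left out, the last holds). Time passes only in rows, so rows that do not move let the fingers close. It gives the time, the measured TCP pose, the force, the opening and the grip force at its end, in the units of the state.
- telemetry.sense(): the state, without advancing time (a new reading comes with each control period).
- vision.capture(name): name is "side" or "top" or "wrist"; returns a dict with "image" (480x640x3 uint8, red, green, blue), "vertical_fov" (degrees; the focal length in pixels is half the picture's height over the tangent of half this angle, whatever the lens; pixels are square), "cx", "cy" (the principal point, pixels), "T" (4x4, takes a point from camera to world coordinates); the wrist camera has in their place "tool_from_camera" (4x4, takes a point from camera to tool coordinates, whose origin is the TCP and whose axes are the flange's). Camera axes: x right, y up, looking along -z (the intrinsics and any distortion apply to the point x, -y, -z); pixel columns grow to the right and rows downward; lengths in m; the calibration is good to about 2 mm. The wrist camera is an equidistant fisheye: a pixel r from the principal point sees the ray r / f radians off the axis. A picture is of the moment at which its call begins: read the wrist's pose just before it. There is no depth.
- job.hand_in(): hands the job in; it is judged then, once.
The state is a dict: "clock": time; "joint_positions": joint angles; "qvel": joint speeds; "joint_efforts": joint torques, N m; "tool_pos": TCP position; "eef_rot": TCP orientation; "ft_force": force on the tool from outside, world axes, zero at the start; "moment": the same for the moment, N m; "opening": opening from 0.0 (shut) to 1.0 (fully open); "grasp_force": force on a finger pad.
Only numpy, scipy, OpenCV 4.12 (cv2) and the standard library are available. Lean on these libraries where they do the work, as an engineer would, in place of code of your own. Each camera call takes 0.05 s, during which the arm holds its last target. There are 200 camera calls.

## Working session

There is one attempt and no reset: what is moved stays moved. The work goes in short steps, Python scripts to look and compute and a tool call to move; the robot and the scene stay as the last step left them, time stands still between calls to the robot, and variables do not carry over. Pictures are saved under pics/ and viewed, at most 10 in all, crops included, and the job is handed in when it is done.

Besides the shell and the picture viewer there is one more tool, called after ">>>" as name(argument=value, ...) on one line, values as JSON. carry_out: Moves the arm, as the interface text tells. Its arguments: {"type":"object","properties":{"dp":{"type":"array"},"delta_rot":{"type":"array"},"gripper":{"type":"array"},"squeeze":{"type":"number"}},"required":["dp","delta_rot","gripper"]}

```bash
mkdir -p pics
cat > h.py <<'E'
import numpy as np, cv2
from scipy.spatial.transform import Rotation as R
from rig import telemetry, vision, job, robot
def snap(n,f):
    s=telemetry.sense(); c=vision.capture(n)
    cv2.imwrite(f'pics/{f}.png',cv2.cvtColor(c['image'],cv2.COLOR_RGB2BGR))
    if 'T' not in c:
        T=np.eye(4);T[:3,:3]=R.from_quat(s['eef_rot']).as_matrix();T[:3,3]=s['tool_pos']
        c['T']=T@c['tool_from_camera']
    d={k:np.array(v) for k,v in c.items() if k!='image'}
    d['fish']=n=='wrist'
    np.savez(f'pics/{f}.npz',**d); return c
def ray(f,u,v):
    c=np.load(f'pics/{f}.npz'); F=240/np.tan(np.radians(c['vertical_fov'])/2)
    x,y=(u-c['cx']),(v-c['cy'])
    if c['fish']:
        r=np.hypot(x,y);a=r/F;k=np.sin(a)/max(r,1e-9);d=np.array([x*k,-y*k,-np.cos(a)])
    else: d=np.array([x/F,-y/F,-1])
    T=c['T'];return T[:3,3],T[:3,:3]@d
def at(f,u,v,z):
    o,d=ray(f,u,v);return o+d*(z-o[2])/d[2]
def proj(f,p):
    c=np.load(f'pics/{f}.npz'); F=240/np.tan(np.radians(c['vertical_fov'])/2)
    q=np.linalg.inv(c['T'])@np.append(p,1);x,y,z=q[0],-q[1],-q[2]
    if c['fish']:
        r=np.hypot(x,y);a=np.arctan2(r,z);k=a*F/r
    else:k=F/z
    return np.array([c['cx']+x*k,c['cy']+y*k])
def st():
    s=telemetry.sense();print(s['clock'],np.round(s['tool_pos'],4),np.round(s['ft_force'],2),s['opening'],s['grasp_force']);return s
E
python3 - <<'E'
from h import *
s=st();print(s,robot.nose_length,[a for a in dir(robot) if a[0]!='_'])
print(R.from_quat(s['eef_rot']).as_matrix().round(3))
for n in('top','side','wrist'):
    c=snap(n,n+'0');print({k:v for k,v in c.items() if k!='image'})
E
```

```text
0.0 [0.2836 0.5842 0.2912] [-0.69  0.46 -0.19] 1.0047236006345184 0.0
{'clock': 0.0, 'joint_positions': array([-0.85576361,  0.50181357, -0.42677032,  1.55143775,  0.22083399,
        1.13828593, -0.21030668]), 'qvel': array([ 0.00049408, -0.00053812,  0.00023986,  0.00078275,  0.00345549,
        0.0001806 ,  0.00134081]), 'joint_efforts': array([-1.11490881e-03, -5.66603100e+01, -5.81642970e+00, -2.79108131e+01,
       -6.84182276e-02,  3.08341160e-02,  1.79543285e-04]), 'tool_pos': array([0.28361748, 0.58423601, 0.29120298]), 'eef_rot': array([ 2.23979116e-01,  9.74593488e-01, -9.15906604e-04, -2.21605889e-04]), 'ft_force': array([-0.69219609,  0.46060587, -0.19434575]), 'moment': array([-0.00347182,  0.00403594, -0.02852762]), 'grasp_force': 0.0, 'opening': 1.0047236006345184} 0.0655 ['Unreachable', 'nose_length']
[[-0.9    0.437 -0.001]
 [ 0.437  0.9   -0.002]
 [ 0.    -0.002 -1.   ]]
{'vertical_fov': 53.2503038246493, 'cx': 321.46613192490014, 'cy': 242.07512065942518, 'T': array([[ 0.00352928,  0.99785188, -0.0654153 ,  0.52918966],
       [-0.99977705,  0.00488279,  0.0205427
[... 477 characters left out ...]
}
{'vertical_fov': 65.70646984690485, 'cx': 325.0051480651179, 'cy': 246.0505450086201, 'tool_from_camera': array([[-3.49807511e-04,  9.60921248e-01,  2.76821662e-01,
         7.50382292e-02],
       [ 9.99999912e-01,  4.00478062e-04, -1.26508883e-04,
         7.60065978e-04],
       [-2.32426076e-04,  2.76821593e-01, -9.60921304e-01,
        -9.10754790e-02],
       [ 0.00000000e+00,  0.00000000e+00,  0.00000000e+00,
         1.00000000e+00]]), 'T': array([[ 0.43680534, -0.86461086, -0.24829248,  0.21647166],
       [ 0.89955473,  0.41936129,  0.12221868,  0.61788744],
       [-0.00154735, -0.27673844,  0.96094404,  0.38234897],
       [ 0.        ,  0.        ,  0.        ,  1.        ]])}
```

View pics/top0.png

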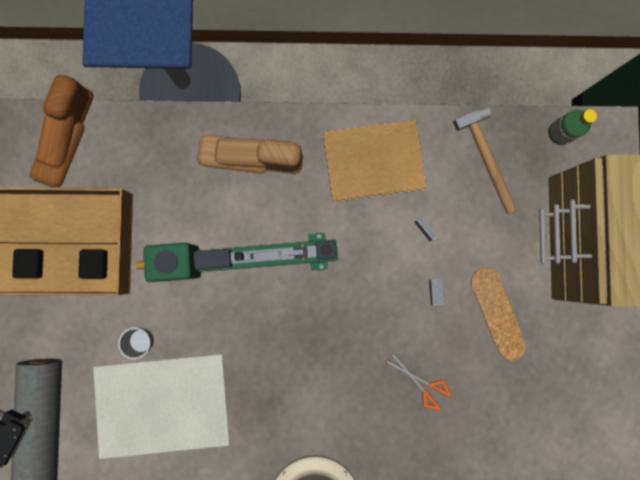

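View pics/side0.png

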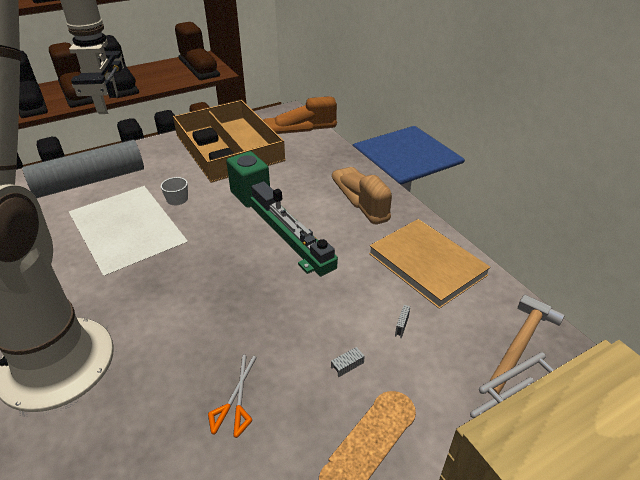

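The top view shows the stapler from (145,262) to (337,250) with its nose to the left (+y). The narrow stick is at about (427,229) and the wide stick at (437,292). I'll enlarge both areas.

Run:
```python
import cv2,numpy as np
t=cv2.imread('pics/top0.png')
a=cv2.resize(t[220:295,140:340],None,fx=4,fy=4,interpolation=cv2.INTER_CUBIC)
b=cv2.resize(t[208:248,400:455],None,fx=7,fy=7,interpolation=cv2.INTER_CUBIC)
s=cv2.imread('pics/side0.png')
c=cv2.resize(s[295:345,380:425],None,fx=5.6,fy=5.6,interpolation=cv2.INTER_CUBIC)
o=np.zeros((600,800,3),np.uint8);o[:300,:800]=a;o[300:580,:385]=b;o[300:580,400:652]=c[:280,:252]
cv2.imwrite('pics/z1.png',o)
```

```text
(no output)
```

View pics/z1.png

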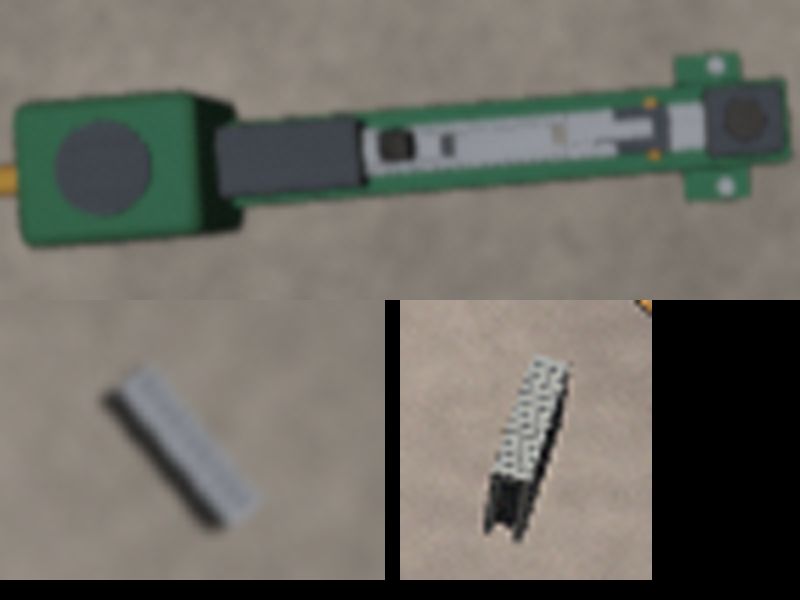

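Run:
```python
from h import *
z=lambda X,Y:(140+(X+.5)/4-.5,220+(Y+.5)/4-.5)
w=lambda X,Y:(400+(X+.5)/7-.5,208+(Y-300+.5)/7-.5)
h=at('top0',*z(398,146),.106);b=at('top0',*z(746,120),.074);n=at('top0',*z(103,167),.11)
print(h,b,n,np.linalg.norm((h-b)[:2]),np.linalg.norm((n-b)[:2]))
d=(h-b)[:2];print('yaw',np.arctan2(d[1],d[0]),np.arctan2(*(n-b)[1::-1]))
# front dark cover start zoom(218,160..)
c=[at('top0',*w(*p),.034) for p in[(120,385),(150,362),(262,497),(228,525)]]
print(np.array(c),np.mean(c,0)); e=(c[3]+c[2]-c[0]-c[1])/2;print(np.linalg.norm(e),np.arctan2(e[1],e[0]))
```

```text
[0.56611711 0.16754212 0.106     ] [ 0.58270208 -0.02237236  0.074     ] [0.55398416 0.32513753 0.11      ] 0.19063727725075044 0.3486944824685413
yaw 1.657903925953975 1.6532481127586438
[[ 0.65606351 -0.23644625  0.034     ]
 [ 0.66389348 -0.24664662  0.034     ]
 [ 0.61857935 -0.28392427  0.034     ]
 [ 0.60910665 -0.2723528   0.034     ]] [ 0.63691075 -0.25984249  0.034     ]
0.05888519177514996 -2.4710460269402454
```

```bash
cat >> h.py <<'E'
YAW=1.655
def plan(pos,yaw,step=40):
    "rows (dp mm, rotvec) from the measured pose to pos, tool down, tool x at world angle yaw"
    s=telemetry.sense();p=s['tool_pos'];A=R.from_quat(s['eef_rot'])
    B=R.from_euler('z',yaw)*R.from_euler('x',np.pi)
    rv=(A.inv()*B).as_rotvec();d=np.array(pos)-p
    n=max(int(np.ceil(np.abs(d*1e3).max()/step)),int(np.ceil(np.abs(rv).max()/.13)),1)
    print('n',n,'p',p.round(4),'rot',rv.round(3),'j',s['joint_positions'].round(2),'t',round(s['clock'],2),'F',s['ft_force'].round(2))
    for i in range(n):
        C=A*R.from_rotvec(rv*i/n);print(C.inv().apply(d/n*1e3).round(1).tolist(),(rv/n).round(4).tolist())
E
python3 -c "
from h import *
plan([.5628,.2064,.2912],YAW)"
```

```text
n 10 p [0.2836 0.5844 0.2914] rot [-1.000e-03  1.000e-03  1.035e+00] j [-0.86  0.5  -0.43  1.55  0.22  1.14 -0.21] t 0.15 F [ 0.01  0.82 -0.4 ]
[-41.6, -21.8, 0.0] [-0.0001, 0.0001, 0.1035]
[-43.6, -17.4, 0.0] [-0.0001, 0.0001, 0.1035]
[-45.2, -12.8, 0.0] [-0.0001, 0.0001, 0.1035]
[-46.3, -8.1, 0.0] [-0.0001, 0.0001, 0.1035]
[-46.9, -3.2, 0.0] [-0.0001, 0.0001, 0.1035]
[-47.0, 1.6, 0.0] [-0.0001, 0.0001, 0.1035]
[-46.5, 6.5, 0.0] [-0.0001, 0.0001, 0.1035]
[-45.6, 11.2, 0.0] [-0.0001, 0.0001, 0.1035]
[-44.2, 15.9, 0.0] [-0.0001, 0.0001, 0.1035]
[-42.3, 20.4, 0.0] [-0.0001, 0.0001, 0.1035]
```

>>> carry_out(dp=[[-42,-22,0],[-44,-17,0],[-45,-13,0],[-46,-8,0],[-47,-3,0],[-47,2,0],[-46,6,0],[-46,11,0]], delta_rot=[[0,0,0.1035],[0,0,0.1035],[0,0,0.1035],[0,0,0.1035],[0,0,0.1035],[0,0,0.1035],[0,0,0.1035],[0,0,0.1035]], gripper=[0,0,0,0,0,0,0,0])

```text
clock: 0.95
tool_pos: [0.5079, 0.2809, 0.2921]
eef_rot: [0.599, 0.801, -0.0, -0.0]
ft_force: [0.9, 1.4, 0.3]
opening: 0.998
grasp_force: 0.0
```

>>> carry_out(dp=[[-44,16,0],[-42,20,0],[0,0,0],[0,0,0]], delta_rot=[[0,0,0.1035],[0,0,0.1035],[0,0,0],[0,0,0]], gripper=[255,255,255,255])

```text
clock: 1.35
tool_pos: [0.5632, 0.2057, 0.2918]
eef_rot: [0.678, 0.735, -0.0, -0.0]
ft_force: [-0.2, 1.3, -0.4]
opening: 0.698
grasp_force: 0.0
```

```bash
python3 -c "
from h import *
snap('wrist','w1')
plan([.5628,.2064,.2912],YAW)
d=np.array([np.cos(YAW),np.sin(YAW)]);o=np.array([.566,.1675])+.025*d
for x,z in[(-.025,.106),(-.217,.074),(0,.07)]: print(proj('w1',[*(o+x*d),z]))
im=cv2.imread('pics/w1.png');cv2.imwrite('pics/w1z.png',cv2.resize(im,(800,600),interpolation=cv2.INTER_CUBIC))
"
```

```text
n 1 p [0.5623 0.2076 0.2918] rot [-0.001 -0.     0.   ] j [-0.33  0.38 -0.09  1.69  0.04  1.07 -0.34] t 1.4 F [ 0.66  0.97 -0.12]
[-1.3, 0.4, 0.6] [-0.0011, -0.0005, 0.0]
[324.7427637 286.7546659]
[325.44393145 431.82602042]
[324.69437942 244.58552116]
```

View pics/w1z.png

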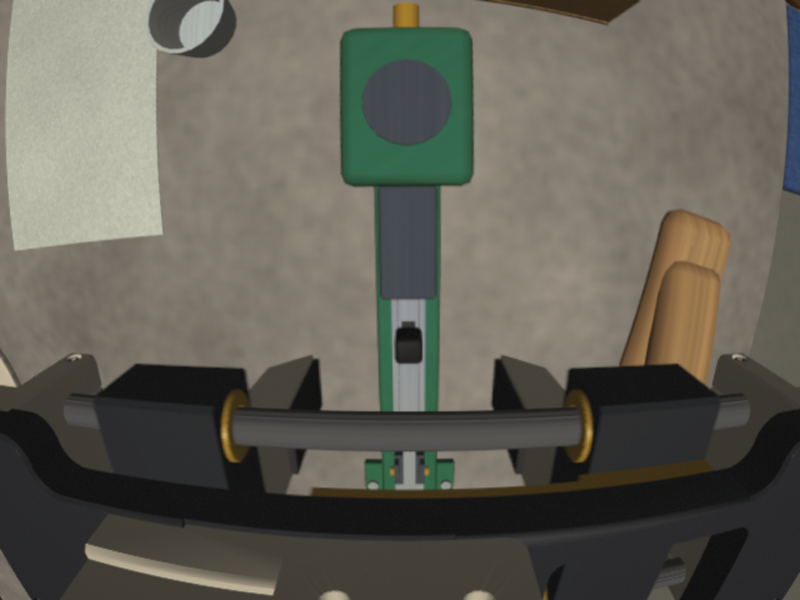

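The wrist view shows the stapler aligned with the tool. The handle top is at about (409,348) and the end of the nose cover at y≈298 in the enlarged picture. Both lie about 5 mm further toward +x than I estimated. I'll go down in front of the handle with the fingers shut.

>>> carry_out(dp=[[0,0,36],[0,0,36],[0,0,36],[0,0,36],[0,0,0],[0,0,0]], delta_rot=[[0,0,0],[0,0,0],[0,0,0],[0,0,0],[0,0,0],[0,0,0]], gripper=[255,255,255,255,255,255])

```text
clock: 2.0
tool_pos: [0.5617, 0.209, 0.1482]
eef_rot: [0.676, 0.737, -0.001, -0.001]
ft_force: [0.5, 0.4, 0.5]
opening: 0.135
grasp_force: 0.0
```

>>> carry_out(dp=[[-5,0,0],[-3,0,0],[-2,0,0],[-2,0,0],[0,0,0]], delta_rot=[[0,0,0],[0,0,0],[0,0,0],[0,0,0],[0,0,0]], gripper=[255,255,255,255,255])

```text
clock: 2.5
tool_pos: [0.564, 0.1949, 0.1488]
eef_rot: [0.677, 0.736, 0.0, 0.0]
ft_force: [-0.4, 0.5, 0.5]
opening: 0.002
grasp_force: 0.0
```

```bash
python3 -c "
from h import *
snap('wrist','w2')
plan([.5628,.2064,.1475],YAW)
im=cv2.imread('pics/w2.png');cv2.imwrite('pics/w2z.png',cv2.resize(im,(800,600),interpolation=cv2.INTER_CUBIC))
"
```

```text
n 1 p [0.5639 0.1952 0.1486] rot [ 0.001 -0.    -0.001] j [-0.32  0.55 -0.08  1.81  0.06  0.79 -0.34] t 2.55 F [-0.43 -0.56  0.01]
[11.3, -0.1, 1.1] [0.0005, -0.0001, -0.0007]
```

View pics/w2z.png

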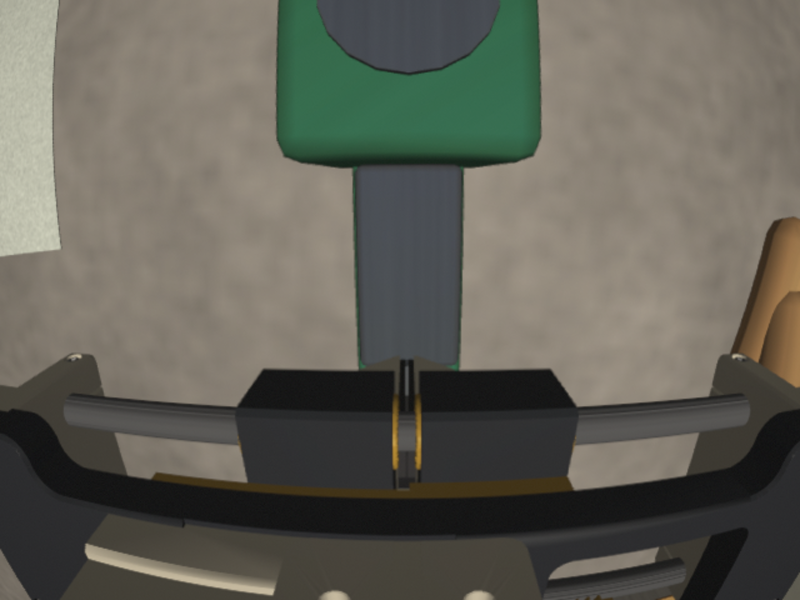

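The nose block's inner edge sits at y≈362 in the enlarged picture, centred at x≈409, and the shut fingers are just in front of the handle. I'll refine the nose position and push on to contact.

```bash
python3 -c "
from h import *
for q,z in [((409.3,362),.07),((358,361),.07),((461,361),.07)]: print(at('w2',(q[0]+.5)/1.25-.5,(q[1]+.5)/1.25-.5,z))
for q,z in [((408.5,298),.07),((409,348),.106)]: print(at('w1',(q[0]+.5)/1.25-.5,(q[1]+.5)/1.25-.5,z))
"
```

```text
[0.56494062 0.19925687 0.07      ]
[0.54462839 0.19792477 0.07      ]
[0.58538881 0.20127381 0.07      ]
[0.56518097 0.19822456 0.07      ]
[0.56728662 0.17492363 0.106     ]
```

>>> carry_out(dp=[[-2,0,0],[-2,0,0],[-2,0,0],[-2,0,0],[0,0,0]], delta_rot=[[0,0,0],[0,0,0],[0,0,0],[0,0,0],[0,0,0]], gripper=[255,255,255,255,255])

```text
clock: 3.05
tool_pos: [0.5642, 0.1882, 0.1481]
eef_rot: [0.677, 0.736, 0.0, -0.0]
ft_force: [-0.2, 4.2, -1.3]
opening: 0.004
grasp_force: 1.5
```

>>> carry_out(dp=[[-6,0,0],[-8,0,0],[-8,0,0],[-8,0,0],[-8,0,0],[-8,0,0],[-5,0,0],[0,0,0]], delta_rot=[[0,0,0],[0,0,0],[0,0,0],[0,0,0],[0,0,0],[0,0,0],[0,0,0],[0,0,0]], gripper=[255,255,255,255,255,255,255,255])

```text
clock: 3.85
tool_pos: [0.5686, 0.138, 0.1482]
eef_rot: [0.676, 0.736, 0.001, -0.001]
ft_force: [0.5, 5.4, -2.8]
opening: 0.004
grasp_force: 2.8
```

>>> carry_out(dp=[[-1,0,0],[-1,0,0],[-1,0,0],[-1,0,0],[0,0,0]], delta_rot=[[0,0,0],[0,0,0],[0,0,0],[0,0,0],[0,0,0]], gripper=[255,255,255,255,255])

```text
clock: 4.35
tool_pos: [0.5688, 0.1349, 0.1481]
eef_rot: [0.676, 0.737, 0.001, -0.001]
ft_force: [0.7, 6.3, -3.1]
opening: 0.006
grasp_force: 3.1
```

>>> carry_out(dp=[[-2,0,0],[-2,0,0],[-2,0,0],[0,0,0]], delta_rot=[[0,0,0],[0,0,0],[0,0,0],[0,0,0]], gripper=[255,255,255,255])

```text
clock: 4.75
tool_pos: [0.5693, 0.129, 0.1482]
eef_rot: [0.676, 0.737, 0.001, -0.001]
ft_force: [1.1, 6.1, -2.3]
opening: 0.009
grasp_force: 3.2
```

>>> carry_out(dp=[[-1,0,0],[-1,0,0],[0,0,0]], delta_rot=[[0,0,0],[0,0,0],[0,0,0]], gripper=[255,255,255])

```text
clock: 5.05
tool_pos: [0.5695, 0.1272, 0.1481]
eef_rot: [0.676, 0.737, 0.001, -0.001]
ft_force: [0.2, 7.0, -2.9]
opening: 0.005
grasp_force: 3.4
```

>>> carry_out(dp=[[-1,0,0],[-1,0,0],[0,0,0]], delta_rot=[[0,0,0],[0,0,0],[0,0,0]], gripper=[255,255,255])

```text
clock: 5.35
tool_pos: [0.5697, 0.1253, 0.1482]
eef_rot: [0.676, 0.737, 0.001, -0.001]
ft_force: [0.9, 6.6, -2.7]
opening: 0.002
grasp_force: 3.4
```

>>> carry_out(dp=[[-1,0,0],[0,0,0]], delta_rot=[[0,0,0],[0,0,0]], gripper=[255,255])

```text
clock: 5.55
tool_pos: [0.5698, 0.1244, 0.1482]
eef_rot: [0.676, 0.737, 0.001, -0.001]
ft_force: [1.1, 7.2, -1.4]
opening: 0.003
grasp_force: 3.6
```

>>> carry_out(dp=[[-1,0,0],[0,0,0]], delta_rot=[[0,0,0],[0,0,0]], gripper=[255,255])

```text
clock: 5.75
tool_pos: [0.5698, 0.1237, 0.1482]
eef_rot: [0.676, 0.737, 0.001, -0.001]
ft_force: [1.1, 8.5, -3.2]
opening: 0.006
grasp_force: 3.8
```

>>> carry_out(dp=[[-1,0,0],[0,0,0]], delta_rot=[[0,0,0],[0,0,0]], gripper=[255,255])

```text
clock: 5.95
tool_pos: [0.5699, 0.1228, 0.1482]
eef_rot: [0.676, 0.737, 0.001, -0.001]
ft_force: [0.4, 7.3, -2.9]
opening: 0.004
grasp_force: 3.9
```

>>> carry_out(dp=[[-1,0,0],[0,0,0]], delta_rot=[[0,0,0],[0,0,0]], gripper=[255,255])

```text
clock: 6.15
tool_pos: [0.57, 0.1219, 0.1482]
eef_rot: [0.676, 0.737, 0.001, -0.001]
ft_force: [0.9, 8.0, -1.8]
opening: 0.005
grasp_force: 4.0
```

>>> carry_out(dp=[[-1,0,0],[0,0,0]], delta_rot=[[0,0,0],[0,0,0]], gripper=[255,255])

```text
clock: 6.35
tool_pos: [0.57, 0.121, 0.1482]
eef_rot: [0.676, 0.737, 0.001, -0.001]
ft_force: [0.9, 7.2, -2.5]
opening: 0.006
grasp_force: 4.1
```

>>> carry_out(dp=[[-1,0,0],[0,0,0]], delta_rot=[[0,0,0],[0,0,0]], gripper=[255,255])

```text
clock: 6.55
tool_pos: [0.5701, 0.1201, 0.1482]
eef_rot: [0.676, 0.737, 0.002, -0.001]
ft_force: [-0.0, 8.2, -2.6]
opening: 0.006
grasp_force: 4.2
```

>>> carry_out(dp=[[-1,0,0],[0,0,0]], delta_rot=[[0,0,0],[0,0,0]], gripper=[255,255])

```text
clock: 6.75
tool_pos: [0.5702, 0.1192, 0.1482]
eef_rot: [0.676, 0.737, 0.002, -0.001]
ft_force: [0.3, 7.9, -2.6]
opening: 0.006
grasp_force: 4.3
```

>>> carry_out(dp=[[-1,0,0],[0,0,0]], delta_rot=[[0,0,0],[0,0,0]], gripper=[255,255])

```text
clock: 6.95
tool_pos: [0.5703, 0.1181, 0.1481]
eef_rot: [0.676, 0.737, 0.001, -0.001]
ft_force: [1.0, 7.9, -3.1]
opening: 0.003
grasp_force: 4.2
```

>>> carry_out(dp=[[-1,0,0],[0,0,0]], delta_rot=[[0,0,0],[0,0,0]], gripper=[255,255])

```text
clock: 7.15
tool_pos: [0.5704, 0.117, 0.1482]
eef_rot: [0.676, 0.737, 0.001, -0.001]
ft_force: [0.5, 8.3, -3.2]
opening: 0.003
grasp_force: 4.0
```

>>> carry_out(dp=[[-1,0,0],[0,0,0]], delta_rot=[[0,0,0],[0,0,0]], gripper=[255,255])

```text
clock: 7.35
tool_pos: [0.5705, 0.1158, 0.1482]
eef_rot: [0.676, 0.737, 0.001, -0.001]
ft_force: [0.3, 7.9, -3.3]
opening: 0.007
grasp_force: 4.0
```

>>> carry_out(dp=[[-1,0,0],[0,0,0]], delta_rot=[[0,0,0],[0,0,0]], gripper=[255,255])

```text
clock: 7.55
tool_pos: [0.5706, 0.1149, 0.1482]
eef_rot: [0.676, 0.737, 0.001, -0.001]
ft_force: [0.3, 8.4, -2.5]
opening: 0.001
grasp_force: 4.0
```

>>> carry_out(dp=[[-1,0,0],[0,0,0]], delta_rot=[[0,0,0],[0,0,0]], gripper=[255,255])

```text
clock: 7.75
tool_pos: [0.5707, 0.114, 0.1482]
eef_rot: [0.676, 0.737, 0.001, -0.001]
ft_force: [0.9, 8.2, -3.0]
opening: 0.002
grasp_force: 4.0
```

>>> carry_out(dp=[[-1,0,0],[0,0,0]], delta_rot=[[0,0,0],[0,0,0]], gripper=[255,255])

```text
clock: 7.95
tool_pos: [0.5707, 0.113, 0.1482]
eef_rot: [0.676, 0.737, 0.001, -0.001]
ft_force: [0.4, 8.4, -2.9]
opening: 0.001
grasp_force: 4.1
```

>>> carry_out(dp=[[-1,0,0],[0,0,0]], delta_rot=[[0,0,0],[0,0,0]], gripper=[255,255])

```text
clock: 8.15
tool_pos: [0.5709, 0.1119, 0.1482]
eef_rot: [0.676, 0.737, 0.001, -0.001]
ft_force: [1.7, 7.2, -2.4]
opening: 0.002
grasp_force: 4.0
```

>>> carry_out(dp=[[-1,0,0],[0,0,0]], delta_rot=[[0,0,0],[0,0,0]], gripper=[255,255])

```text
clock: 8.35
tool_pos: [0.571, 0.1108, 0.1482]
eef_rot: [0.676, 0.737, 0.001, -0.001]
ft_force: [-0.0, 7.5, -2.6]
opening: 0.005
grasp_force: 3.8
```

>>> carry_out(dp=[[-1,0,0],[0,0,0]], delta_rot=[[0,0,0],[0,0,0]], gripper=[255,255])

```text
clock: 8.55
tool_pos: [0.571, 0.1099, 0.1482]
eef_rot: [0.676, 0.737, 0.001, -0.001]
ft_force: [-0.6, 8.6, -3.2]
opening: 0.004
grasp_force: 3.9
```

>>> carry_out(dp=[[-1,0,0],[0,0,0]], delta_rot=[[0,0,0],[0,0,0]], gripper=[255,255])

```text
clock: 8.75
tool_pos: [0.5711, 0.1089, 0.1482]
eef_rot: [0.676, 0.737, 0.001, -0.001]
ft_force: [0.2, 8.9, -2.6]
opening: 0.001
grasp_force: 3.9
```

>>> carry_out(dp=[[-1,0,0],[0,0,0]], delta_rot=[[0,0,0],[0,0,0]], gripper=[255,255])

```text
clock: 8.95
tool_pos: [0.5711, 0.1084, 0.1482]
eef_rot: [0.676, 0.737, 0.002, -0.001]
ft_force: [0.9, 9.7, -3.1]
opening: 0.006
grasp_force: 4.5
```

>>> carry_out(dp=[[-1,0,0],[0,0,0]], delta_rot=[[0,0,0],[0,0,0]], gripper=[255,255])

```text
clock: 9.15
tool_pos: [0.5712, 0.1081, 0.1482]
eef_rot: [0.676, 0.737, 0.002, -0.001]
ft_force: [0.6, 10.7, -2.4]
opening: 0.007
grasp_force: 5.1
```

>>> carry_out(dp=[[-1,0,0],[0,0,0]], delta_rot=[[0,0,0],[0,0,0]], gripper=[255,255])

```text
clock: 9.35
tool_pos: [0.5712, 0.1077, 0.1482]
eef_rot: [0.675, 0.737, 0.002, -0.002]
ft_force: [-0.3, 11.6, -2.9]
opening: 0.004
grasp_force: 5.7
```

>>> carry_out(dp=[[-1,0,0],[0,0,0]], delta_rot=[[0,0,0],[0,0,0]], gripper=[255,255])

```text
clock: 9.55
tool_pos: [0.5712, 0.1074, 0.1482]
eef_rot: [0.675, 0.738, 0.002, -0.002]
ft_force: [0.5, 12.7, -3.4]
opening: 0.008
grasp_force: 6.3
```

>>> carry_out(dp=[[-1,0,0],[0,0,0]], delta_rot=[[0,0,0],[0,0,0]], gripper=[255,255])

```text
clock: 9.75
tool_pos: [0.5712, 0.107, 0.1482]
eef_rot: [0.675, 0.738, 0.003, -0.002]
ft_force: [-0.0, 13.2, -4.2]
opening: 0.004
grasp_force: 6.9
```

>>> carry_out(dp=[[2,0,0],[2,0,0],[2,0,0],[0,0,0]], delta_rot=[[0,0,0],[0,0,0],[0,0,0],[0,0,0]], gripper=[255,255,255,255])

```text
clock: 10.15
tool_pos: [0.571, 0.1102, 0.1482]
eef_rot: [0.676, 0.737, 0.001, -0.001]
ft_force: [0.0, 8.5, -2.5]
opening: 0.007
grasp_force: 4.1
```

>>> carry_out(dp=[[1,0,0],[1,0,0],[1,0,0],[1,0,0],[0,0,0]], delta_rot=[[0,0,0],[0,0,0],[0,0,0],[0,0,0],[0,0,0]], gripper=[255,255,255,255,255])

```text
clock: 10.65
tool_pos: [0.5709, 0.1113, 0.1482]
eef_rot: [0.677, 0.736, 0.0, -0.0]
ft_force: [1.6, 4.5, -2.9]
opening: 0.002
grasp_force: 2.4
```

>>> carry_out(dp=[[1,0,0],[1,0,0],[1,0,0],[1,0,0],[2,0,0],[2,0,0],[0,0,0]], delta_rot=[[0,0,0],[0,0,0],[0,0,0],[0,0,0],[0,0,0],[0,0,0],[0,0,0]], gripper=[255,255,255,255,255,255,255])

```text
clock: 11.35
tool_pos: [0.5701, 0.1191, 0.1482]
eef_rot: [0.677, 0.736, 0.0, -0.0]
ft_force: [-0.0, 0.7, -0.2]
opening: 0.008
grasp_force: 0.0
```

The catch holds the follower: no force is left, and the gap is about 78 mm. I'll lift clear, then go to the stick.

>>> carry_out(dp=[[3,0,-25],[0,0,-40],[0,0,-40],[0,0,0]], delta_rot=[[0,0,0],[0,0,0],[0,0,0],[0,0,0]], gripper=[145,145,145,145])

```text
clock: 11.75
tool_pos: [0.5733, 0.1226, 0.2594]
eef_rot: [0.677, 0.736, 0.005, 0.003]
ft_force: [0.4, 0.6, 0.3]
opening: 0.302
grasp_force: 0.0
```

```bash
python3 -c "
from h import *
plan([.637,-.258,.25],.6706)"
```

```text
n 10 p [0.5733 0.1226 0.2594] rot [ 0.009 -0.007  0.984] j [-0.19  0.38 -0.08  1.77  0.04  0.98 -0.2 ] t 11.75 F [0.4  0.6  0.27]
[-38.5, 3.1, 0.9] [0.0009, -0.0007, 0.0984]
[-38.0, 6.9, 0.9] [0.0009, -0.0007, 0.0984]
[-37.1, 10.6, 1.0] [0.0009, -0.0007, 0.0984]
[-35.9, 14.2, 1.0] [0.0009, -0.0007, 0.0984]
[-34.3, 17.7, 1.0] [0.0009, -0.0007, 0.0984]
[-32.4, 20.9, 1.0] [0.0009, -0.0007, 0.0984]
[-30.2, 24.0, 1.0] [0.0009, -0.0007, 0.0984]
[-27.7, 26.9, 1.0] [0.0009, -0.0007, 0.0984]
[-24.9, 29.5, 1.0] [0.0009, -0.0007, 0.0984]
[-21.9, 31.8, 1.0] [0.0009, -0.0007, 0.0984]
```

>>> carry_out(dp=[[-38.5,3,1],[-38,7,1],[-37,10.5,1],[-36,14,1],[-34,17.5,1],[-32.5,21,1],[-30,24,1],[-27.5,27,1]], delta_rot=[[0,0,0.0984],[0,0,0.0984],[0,0,0.0984],[0,0,0.0984],[0,0,0.0984],[0,0,0.0984],[0,0,0.0984],[0,0,0.0984]], gripper=[145,145,145,145,145,145,145,145])

```text
clock: 12.55
tool_pos: [0.6205, -0.1837, 0.2446]
eef_rot: [0.908, 0.419, -0.0, -0.0]
ft_force: [0.2, -0.4, 0.7]
opening: 0.426
grasp_force: 0.0
```

>>> carry_out(dp=[[-25,29.5,1],[-22,32,1],[0,0,0],[0,0,0]], delta_rot=[[0,0,0.0984],[0,0,0.0984],[0,0,0],[0,0,0]], gripper=[145,145,145,145])

```text
clock: 12.95
tool_pos: [0.6326, -0.2602, 0.2421]
eef_rot: [0.945, 0.328, -0.001, -0.0]
ft_force: [0.2, 0.3, 1.4]
opening: 0.428
grasp_force: 0.0
```

```bash
python3 -c "
from h import *
plan([.637,-.258,.25],.6706)
snap('wrist','w3')
im=cv2.imread('pics/w3.png');cv2.imwrite('pics/w3z.png',cv2.resize(im,(800,600),interpolation=cv2.INTER_CUBIC))
print(proj('w3',[.637,-.26,.034])*1.25)
"
```

```text
n 1 p [ 0.6326 -0.2602  0.2421] rot [-0.001  0.001 -0.002] j [ 0.19  0.58  0.23  1.52 -0.14  1.06 -0.45] t 12.95 F [0.15 0.32 1.39]
[4.8, 1.0, -7.9] [-0.0009, 0.0014, -0.0019]
[411.47388491 286.0914523 ]
```

View pics/w3z.png

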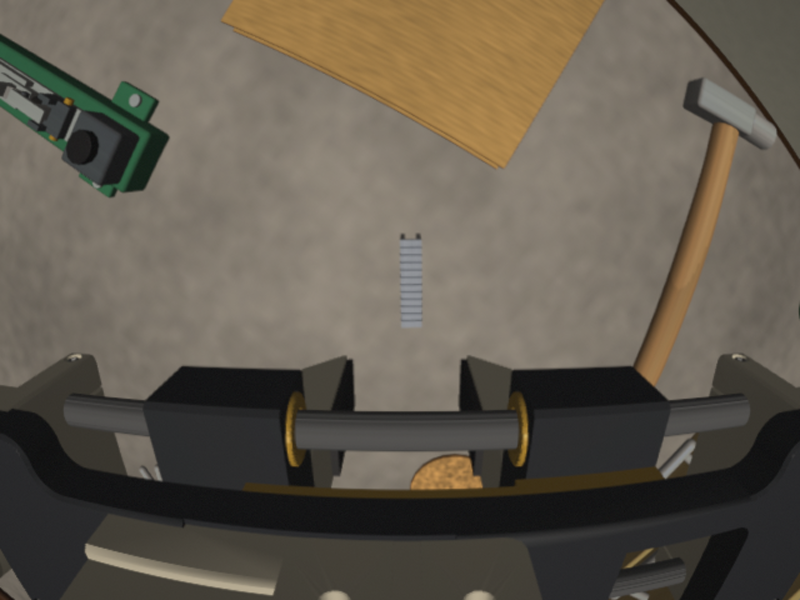

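The stick's top face spans x 400–422, y 239–328, with centre (411,283.5), and it's aligned with the tool. That's within about 2 mm of the prediction.

```bash
python3 -c "
from h import *
q=lambda X,Y:((X+.5)/1.25-.5,(Y+.5)/1.25-.5)
a=at('w3',*q(411,239),.034);b=at('w3',*q(411,328),.034);e=a-b
print(a,b,np.linalg.norm(e),np.arctan2(e[1],e[0]))
m=(a+b)/2
plan([m[0],m[1],.078],np.arctan2(e[1],e[0]))"
```

```text
[ 0.6614285 -0.2401203  0.034    ] [ 0.61391752 -0.27782325  0.034     ] 0.06065315478952907 0.6708034902795491
n 5 p [ 0.6331 -0.2582  0.2422] rot [-0.002  0.     0.   ] j [ 0.19  0.58  0.23  1.52 -0.14  1.06 -0.45] t 13.0 F [ 0.23  1.33 -0.46]
[0.6, 0.7, 32.8] [-0.0003, 0.0001, 0.0001]
[0.6, 0.7, 32.8] [-0.0003, 0.0001, 0.0001]
[0.6, 0.7, 32.8] [-0.0003, 0.0001, 0.0001]
[0.6, 0.7, 32.8] [-0.0003, 0.0001, 0.0001]
[0.6, 0.7, 32.8] [-0.0003, 0.0001, 0.0001]
```

>>> carry_out(dp=[[2,2,33],[1,1.5,33],[0,0,33],[0,0,33],[0,0,32],[0,0,0]], delta_rot=[[0,0,0],[0,0,0],[0,0,0],[0,0,0],[0,0,0],[0,0,0]], gripper=[145,145,145,145,145,145])

```text
clock: 13.6
tool_pos: [0.6347, -0.2555, 0.0738]
eef_rot: [0.944, 0.331, -0.003, -0.004]
ft_force: [-0.6, 0.2, 0.5]
opening: 0.428
grasp_force: 0.0
```

```bash
python3 -c "
from h import *
plan([.6377,-.25897,.078],.6708)"
```

```text
n 1 p [ 0.6347 -0.2555  0.0738] rot [-0.01   0.004  0.003] j [ 0.22  0.79  0.19  1.59 -0.19  0.8  -0.42] t 13.6 F [-0.58  0.24  0.53]
[0.1, 4.6, -4.2] [-0.0095, 0.0041, 0.0033]
```

>>> carry_out(dp=[[0,1.5,-2],[0,0,0],[0,0,0]], delta_rot=[[0,0,0],[0,0,0],[0,0,0]], gripper=[145,145,145])

```text
clock: 13.9
tool_pos: [0.6406, -0.2612, 0.084]
eef_rot: [0.944, 0.329, 0.002, 0.001]
ft_force: [0.4, 0.2, 0.9]
opening: 0.432
grasp_force: 0.0
```

```bash
python3 -c "
from h import *
plan([.6377,-.25897,.078],.6708)"
```

```text
n 1 p [ 0.6406 -0.2612  0.084 ] rot [ 0.004 -0.002  0.   ] j [ 0.22  0.78  0.19  1.58 -0.19  0.8  -0.41] t 13.9 F [0.35 0.19 0.9 ]
[-0.9, -3.6, 6.0] [0.0036, -0.0024, 0.0004]
```

>>> carry_out(dp=[[0,0,0],[0,0,0],[0,0,0],[0,0,0]], delta_rot=[[0,0,0],[0,0,0],[0,0,0],[0,0,0]], gripper=[145,145,145,145])

```text
clock: 14.3
tool_pos: [0.6389, -0.2608, 0.0813]
eef_rot: [0.944, 0.329, 0.0, -0.0]
ft_force: [-0.2, 0.1, 0.6]
opening: 0.431
grasp_force: 0.0
```

```bash
python3 -c "
from h import *
plan([.6377,-.25897,.078],.6708)"
```

```text
n 1 p [ 0.6389 -0.2608  0.0813] rot [ 0. -0. -0.] j [ 0.22  0.78  0.19  1.58 -0.19  0.8  -0.41] t 14.3 F [-0.16  0.15  0.58]
[0.2, -2.2, 3.3] [0.0, -0.0001, -0.0]
```

>>> carry_out(dp=[[0,-2,2],[0,0,1],[0,0,0],[0,0,0],[0,0,0],[0,0,0],[0,0,0],[0,0,0]], delta_rot=[[0,0,0],[0,0,0],[0,0,0],[0,0,0],[0,0,0],[0,0,0],[0,0,0],[0,0,0]], gripper=[145,145,255,255,255,255,255,255], squeeze=12)

```text
clock: 15.1
tool_pos: [0.6377, -0.2593, 0.0782]
eef_rot: [0.944, 0.329, 0.0, 0.0]
ft_force: [0.6, 0.0, 0.1]
opening: 0.152
grasp_force: 12.0
```

```bash
python3 -c "
from h import *
plan([.6377,-.25897,.078],.6708);print(telemetry.sense()['opening']*92)"
```

```text
n 1 p [ 0.6377 -0.2593  0.0782] rot [ 0. -0.  0.] j [ 0.22  0.78  0.19  1.58 -0.19  0.79 -0.42] t 15.1 F [0.58 0.04 0.09]
[0.2, -0.2, 0.2] [0.0001, -0.0, 0.0001]
14.000019822896514
```

>>> carry_out(dp=[[0,0,-10],[0,0,-30],[0,0,-40],[0,0,-40],[0,0,-20],[0,0,-5],[0,0,0]], delta_rot=[[0,0,0],[0,0,0],[0,0,0],[0,0,0],[0,0,0],[0,0,0],[0,0,0]], gripper=[255,255,255,255,255,255,255])

```text
clock: 15.8
tool_pos: [0.6379, -0.2593, 0.2242]
eef_rot: [0.944, 0.329, 0.001, 0.0]
ft_force: [0.1, 0.3, -1.5]
opening: 0.154
grasp_force: 12.0
```

```bash
python3 -c "
from h import *
s=st();print(s['opening']*92)
plan([.568,.1597,.22],1.6565,32)"
```

```text
15.8 [ 0.6379 -0.2593  0.2242] [ 0.09  0.29 -1.48] 0.15367607525845295 11.999108344316483
14.138198923777672
n 14 p [ 0.6379 -0.2593  0.2242] rot [ 0.002 -0.    -0.986] j [ 0.19  0.6   0.22  1.52 -0.15  1.03 -0.44] t 15.8 F [ 0.09  0.29 -1.48]
[14.7, -26.5, 0.3] [0.0001, -0.0, -0.0704]
[16.5, -25.4, 0.3] [0.0001, -0.0, -0.0704]
[18.3, -24.2, 0.3] [0.0001, -0.0, -0.0704]
[19.9, -22.9, 0.3] [0.0001, -0.0, -0.0704]
[21.5, -21.4, 0.3] [0.0001, -0.0, -0.0704]
[22.9, -19.9, 0.3] [0.0001, -0.0, -0.0704]
[24.3, -18.2, 0.3] [0.0001, -0.0, -0.0704]
[25.5, -16.4, 0.3] [0.0001, -0.0, -0.0704]
[26.6, -14.6, 0.3] [0.0001, -0.0, -0.0704]
[27.6, -12.7, 0.3] [0.0001, -0.0, -0.0704]
[28.4, -10.7, 0.3] [0.0001, -0.0, -0.0704]
[29.1, -8.7, 0.3] [0.0001, -0.0, -0.0704]
[29.6, -6.6, 0.3] [0.0001, -0.0, -0.0704]
[30.0, -4.5, 0.3] [0.0001, -0.0, -0.0704]
```

>>> carry_out(dp=[[14.5,-26.5,0.5],[16.5,-25.5,0.5],[18.5,-24,0.5],[20,-23,0.5],[21.5,-21.5,0.5],[23,-20,0.5],[24.5,-18,0.5],[25.5,-16.5,0.5]], delta_rot=[[0,0,-0.0704],[0,0,-0.0704],[0,0,-0.0704],[0,0,-0.0704],[0,0,-0.0704],[0,0,-0.0704],[0,0,-0.0704],[0,0,-0.0704]], gripper=[255,255,255,255,255,255,255,255])

```text
clock: 16.6
tool_pos: [0.5961, -0.0182, 0.2169]
eef_rot: [0.815, 0.58, -0.002, -0.001]
ft_force: [-0.1, 0.6, -0.3]
opening: 0.149
grasp_force: 12.0
```

>>> carry_out(dp=[[26.5,-14.5,0],[27.5,-12.5,0],[28.5,-11,0],[29,-8.5,0],[29.5,-6.5,0],[15,-3,0],[10,-1.5,0],[5,0,0]], delta_rot=[[0,0,-0.0704],[0,0,-0.0704],[0,0,-0.0704],[0,0,-0.0704],[0,0,-0.0704],[0,0,-0.0704],[0,0,0],[0,0,0]], gripper=[255,255,255,255,255,255,255,255])

```text
clock: 17.4
tool_pos: [0.566, 0.1602, 0.2177]
eef_rot: [0.676, 0.736, -0.001, -0.001]
ft_force: [0.2, -0.2, -0.3]
opening: 0.154
grasp_force: 12.0
```

>>> carry_out(dp=[[0,0,10],[0,0,20],[0,0,20],[0,0,10],[0,0,5],[0,0,0],[0,0,0],[0,0,0]], delta_rot=[[0,0,0],[0,0,0],[0,0,0],[0,0,0],[0,0,0],[0,0,0],[0,0,0],[0,0,0]], gripper=[255,255,255,255,255,255,255,255])

```text
clock: 18.2
tool_pos: [0.5679, 0.1598, 0.1552]
eef_rot: [0.676, 0.737, 0.001, 0.0]
ft_force: [0.2, 0.0, -0.6]
opening: 0.151
grasp_force: 12.0
```

```bash
python3 -c "
from h import *
plan([.568,.1597,.145],1.6565,32)
snap('wrist','w4');plan([.568,.1597,.145],1.6565,32)
im=cv2.imread('pics/w4.png');cv2.imwrite('pics/w4z.png',cv2.resize(im[100:340,160:480],(800,600),interpolation=cv2.INTER_CUBIC))
"
```

```text
n 1 p [0.5679 0.1598 0.1552] rot [ 0.002 -0.    -0.   ] j [-0.26  0.53 -0.08  1.82  0.05  0.79 -0.28] t 18.2 F [ 0.19  0.04 -0.57]
[-0.1, 0.1, 10.2] [0.0017, -0.0004, -0.0003]
n 1 p [0.5678 0.1598 0.1551] rot [ 0.002 -0.    -0.   ] j [-0.26  0.53 -0.08  1.82  0.05  0.79 -0.28] t 18.25 F [ 0.4  -0.34  0.14]
[-0.1, 0.1, 10.1] [0.0017, -0.0004, -0.0002]
```

View pics/w4z.png

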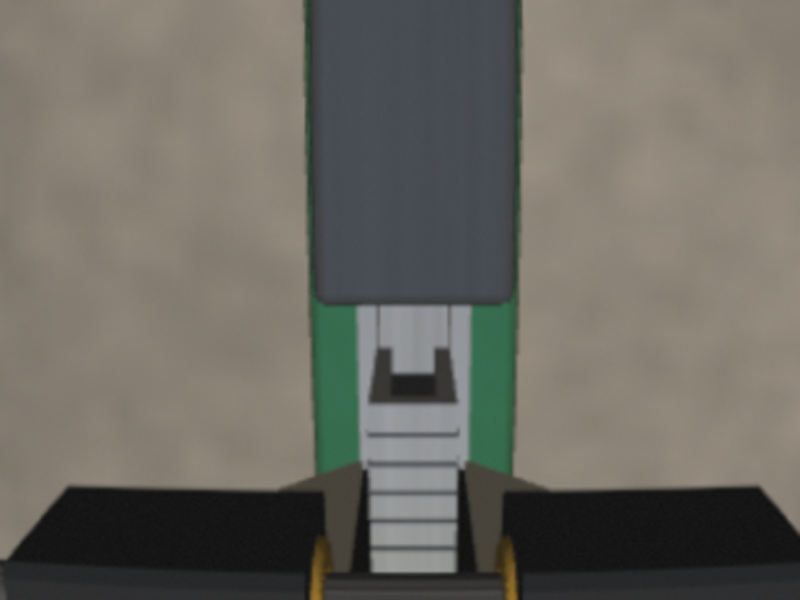

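The view shows the stick in the gripper, centred at x≈413.5. The channel's outer walls are at x 358 and 471, the inner walls at 379 and 449, and the nose edges at 314 and 516 with the nose face at y≈302.

```bash
python3 -c "
from h import *
q=lambda X,Y:(160+(X+.5)/2.5-.5,100+(Y+.5)/2.5-.5)
Y=1.6565;d=np.array([np.cos(Y),np.sin(Y)]);l=np.array([-d[1],d[0]]);t=np.array([.5678,.1598])
for n,X,Yp,z in [('noseL',313.5,285,.07),('noseR',516.5,285,.07),('nose',415,302,.07),('outL',358,320,.05),('outR',471.5,320,.05),('outL2',360,440,.05),('outR2',469.5,440,.05),('inL',379,320,.05),('inR',449.5,320,.05),('stL',368.5,401,.111),('stR',458,401,.111),('stL2',370,545,.111),('stR2',457,545,.111)]:
  p=at('w4',*q(X,Yp),z)[:2];print(n,p.round(4),((p-t)@d*1e3).round(2),((p-t)@l*1e3).round(2))
"
```

```text
noseL [0.5454 0.1991] 41.09 19.0
noseR [0.5846 0.2024] 41.05 -20.34
nose [0.5652 0.1974] 37.64 -0.66
outL [0.5537 0.1881] 29.39 11.64
outR [0.5782 0.1902] 29.36 -13.0
outL2 [0.556  0.1604] 1.62 11.68
outR2 [0.5806 0.1625] 1.58 -13.03
inL [0.5582 0.1885] 29.37 7.08
inR [0.5735 0.1898] 29.36 -8.22
stL [0.5586 0.1901] 30.95 6.61
stR [0.5722 0.1912] 30.94 -7.11
stL2 [0.5605 0.1654] 6.25 6.8
stR2 [0.5746 0.1666] 6.22 -7.35
```

>>> carry_out(dp=[[0,0.4,5],[0,0,8],[0,0,5],[0,0,4],[0,0,2],[0,0,0],[0,0,0]], delta_rot=[[0,0,0],[0,0,0],[0,0,0],[0,0,0],[0,0,0],[0,0,0],[0,0,0]], gripper=[255,255,255,255,255,255,255])

```text
clock: 18.95
tool_pos: [0.5677, 0.1597, 0.1302]
eef_rot: [0.676, 0.737, 0.0, -0.0]
ft_force: [-0.0, 0.4, -1.3]
opening: 0.155
grasp_force: 12.0
```

>>> carry_out(dp=[[0,0,2],[0,0,2],[0,0,2],[0,0,0],[0,0,0]], delta_rot=[[0,0,0],[0,0,0],[0,0,0],[0,0,0],[0,0,0]], gripper=[255,255,255,255,255])

```text
clock: 19.45
tool_pos: [0.5676, 0.1597, 0.1241]
eef_rot: [0.676, 0.737, -0.0, -0.0]
ft_force: [0.4, -0.5, -0.4]
opening: 0.15
grasp_force: 12.0
```

>>> carry_out(dp=[[0,0.4,1],[0,0,1],[0,0,1],[0,0,1],[0,0,0]], delta_rot=[[0,0,0],[0,0,0],[0,0,0],[0,0,0],[0,0,0]], gripper=[255,255,255,255,255])

```text
clock: 19.95
tool_pos: [0.5679, 0.1597, 0.12]
eef_rot: [0.676, 0.737, -0.0, -0.0]
ft_force: [0.7, -0.6, -0.2]
opening: 0.15
grasp_force: 12.0
```

>>> carry_out(dp=[[0,0,1],[0,0,1],[0,0,0]], delta_rot=[[0,0,0],[0,0,0],[0,0,0]], gripper=[255,255,255])

```text
clock: 20.25
tool_pos: [0.5681, 0.1597, 0.1182]
eef_rot: [0.676, 0.737, 0.0, 0.0]
ft_force: [-0.7, 1.0, -1.2]
opening: 0.15
grasp_force: 12.0
```

>>> carry_out(dp=[[0,0,1],[0,0,0]], delta_rot=[[0,0,0],[0,0,0]], gripper=[255,255])

```text
clock: 20.45
tool_pos: [0.5681, 0.1597, 0.1181]
eef_rot: [0.676, 0.737, 0.0, 0.0]
ft_force: [-2.9, -1.0, 6.4]
opening: 0.155
grasp_force: 12.0
```

The stick touched down at the expected height with about 6 N. I'll let go.

>>> carry_out(dp=[[0,0,0],[0,0,0],[0,0,0],[0,0,0],[0,0,0],[0,0,0],[0,0,0]], delta_rot=[[0,0,0],[0,0,0],[0,0,0],[0,0,0],[0,0,0],[0,0,0],[0,0,0]], gripper=[150,150,150,150,150,150,150])

```text
clock: 21.15
tool_pos: [0.568, 0.1598, 0.1171]
eef_rot: [0.676, 0.737, -0.0, -0.0]
ft_force: [-0.3, -0.2, -0.5]
opening: 0.407
grasp_force: 0.0
```

>>> carry_out(dp=[[0,0,-5],[0,0,-10],[0,0,-30],[0,0,-30],[0,0,-20],[0,0,-5],[0,0,0],[0,0,0]], delta_rot=[[0,0,0],[0,0,0],[0,0,0],[0,0,0],[0,0,0],[0,0,0],[0,0,0],[0,0,0]], gripper=[150,150,150,150,150,150,150,150])

```text
clock: 21.95
tool_pos: [0.5674, 0.1595, 0.2164]
eef_rot: [0.676, 0.737, -0.001, -0.0]
ft_force: [-0.7, 0.1, -1.8]
opening: 0.412
grasp_force: 0.0
```

```bash
python3 -c "
from h import *
d=np.array([np.cos(1.6565),np.sin(1.6565)]);b=np.array([.5652,.1973])-.217*d;print(b)
plan([b[0],b[1],.218],1.6565,30)
im=snap('side','s5')['image'][...,::-1]
p=proj('s5',[.568,.16,.07]).astype(int);print(p)
cv2.imwrite('pics/s5z.png',cv2.resize(im[130:280,220:380],None,fx=4,fy=4,interpolation=cv2.INTER_CUBIC))
"
```

```text
[ 0.58377494 -0.01890354]
n 6 p [0.5674 0.1595 0.2164] rot [-0.001  0.    -0.   ] j [-0.26  0.45 -0.08  1.78  0.04  0.91 -0.27] t 21.95 F [-0.66  0.11 -1.84]
[-29.9, 0.2, -0.3] [-0.0002, 0.0001, -0.0]
[-29.9, 0.2, -0.3] [-0.0002, 0.0001, -0.0]
[-29.9, 0.2, -0.3] [-0.0002, 0.0001, -0.0]
[-29.9, 0.2, -0.3] [-0.0002, 0.0001, -0.0]
[-29.9, 0.2, -0.3] [-0.0002, 0.0001, -0.0]
[-29.9, 0.2, -0.3] [-0.0002, 0.0001, -0.0]
[279 203]
```

View pics/s5z.png

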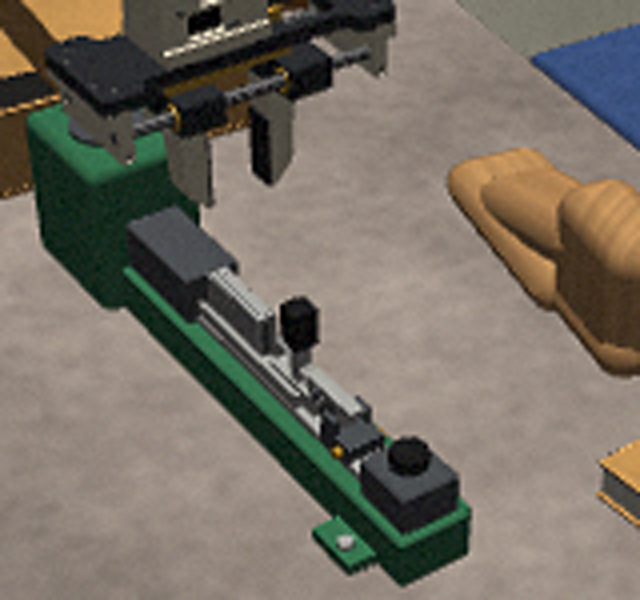

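The side view shows the stick standing in the channel against the nose cover, with the follower held back at its handle, around (298,325). Next is the button.

>>> carry_out(dp=[[-15,0,0],[-30,0,0],[-35,0,0],[-35,0,0],[-30,0,0],[-20,0.5,0],[-10,0.5,0],[-4,0,0]], delta_rot=[[0,0,0],[0,0,0],[0,0,0],[0,0,0],[0,0,0],[0,0,0],[0,0,0],[0,0,0]], gripper=[255,255,255,255,255,255,255,255])

```text
clock: 22.8
tool_pos: [0.5839, -0.0205, 0.2165]
eef_rot: [0.677, 0.736, -0.001, -0.0]
ft_force: [-0.1, 0.6, 0.3]
opening: 0.004
grasp_force: 0.0
```

>>> carry_out(dp=[[0,0,10],[0,0,20],[0,0,20],[0,0,10],[0,0,5],[0,0,0],[0,0,0],[0,0,0]], delta_rot=[[0,0,0],[0,0,0],[0,0,0],[0,0,0],[0,0,0],[0,0,0],[0,0,0],[0,0,0]], gripper=[255,255,255,255,255,255,255,255])

```text
clock: 23.6
tool_pos: [0.585, -0.0184, 0.1531]
eef_rot: [0.676, 0.737, 0.001, 0.001]
ft_force: [-0.6, -1.1, 0.8]
opening: 0.008
grasp_force: 0.0
```

```bash
python3 -c "
from h import *
plan([.5838,-.0189,.1395],1.6565,30)
"
```

```text
n 1 p [ 0.585  -0.0184  0.1531] rot [0.002 0.    0.   ] j [ 0.01  0.52 -0.03  1.84  0.02  0.78  0.05] t 23.6 F [-0.57 -1.14  0.78]
[-0.3, -1.3, 13.6] [0.0017, 0.0001, 0.0]
```

Go down 22 mm, to TCP z≈0.131.

>>> carry_out(dp=[[0,-1,5],[0,0,5],[0,0,3],[0,0,3],[0,0,2],[0,0,2],[0,0,0]], delta_rot=[[0,0,0],[0,0,0],[0,0,0],[0,0,0],[0,0,0],[0,0,0],[0,0,0]], gripper=[255,255,255,255,255,255,255])

```text
clock: 24.3
tool_pos: [0.5831, -0.0186, 0.1318]
eef_rot: [0.676, 0.737, -0.0, -0.0]
ft_force: [-0.8, 0.0, 0.4]
opening: 0.005
grasp_force: 0.3
```

>>> carry_out(dp=[[0,0,1],[0,0,1],[0,0,0],[0,0,0]], delta_rot=[[0,0,0],[0,0,0],[0,0,0],[0,0,0]], gripper=[255,255,255,255])

```text
clock: 24.7
tool_pos: [0.5834, -0.0186, 0.1308]
eef_rot: [0.676, 0.737, 0.0, 0.0]
ft_force: [-2.1, -0.8, 3.8]
opening: 0.006
grasp_force: 2.6
```

>>> carry_out(dp=[[0,0,1],[0,0,0],[0,0,0],[0,0,0],[0,0,0]], delta_rot=[[0,0,0],[0,0,0],[0,0,0],[0,0,0],[0,0,0]], gripper=[255,255,255,255,255])

```text
clock: 25.2
tool_pos: [0.5834, -0.0186, 0.1307]
eef_rot: [0.676, 0.737, 0.0, 0.0]
ft_force: [-4.4, 0.3, 11.9]
opening: 0.002
grasp_force: 6.2
```

```bash
python3 -c "
from h import *
st()
im=snap('side','s6')['image'][...,::-1]
cv2.imwrite('pics/s6z.png',cv2.resize(im[130:280,220:380],None,fx=4,fy=4,interpolation=cv2.INTER_CUBIC))
"
```

```text
25.2 [ 0.5834 -0.0186  0.1307] [-4.41  0.29 11.91] 0.001958192226589408 6.150171468034387
```

View pics/s6z.png

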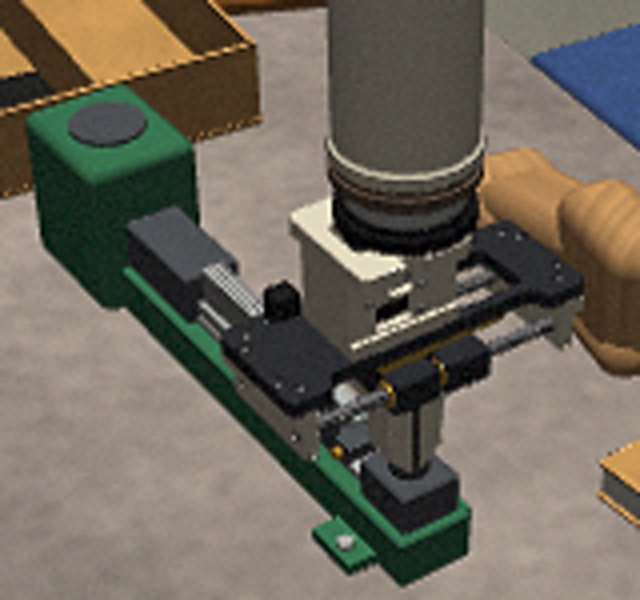

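The button is fully pressed, and the handle has moved forward from (298,325) to (282,300). I'll lift the hand away.

>>> carry_out(dp=[[0,0,-5],[0,0,-15],[0,0,-30],[0,0,-30],[0,0,-30],[0,0,-15],[0,0,-5],[0,0,0]], delta_rot=[[0,0,0],[0,0,0],[0,0,0],[0,0,0],[0,0,0],[0,0,0],[0,0,0],[0,0,0]], gripper=[255,255,255,255,255,255,255,255])

```text
clock: 26.05
tool_pos: [0.5834, -0.0186, 0.2595]
eef_rot: [0.676, 0.737, 0.0, 0.0]
ft_force: [0.1, -0.8, -0.4]
opening: 0.004
grasp_force: 0.0
```

>>> carry_out(dp=[[-20,0,-20],[-30,0,-10],[-30,0,0],[-20,0,0],[-10,0,0],[0,0,0],[0,0,0],[0,0,0]], delta_rot=[[0,0,0],[0,0,0],[0,0,0],[0,0,0],[0,0,0],[0,0,0],[0,0,0],[0,0,0]], gripper=[255,255,255,255,255,255,255,255])

```text
clock: 26.85
tool_pos: [0.5927, -0.1262, 0.2887]
eef_rot: [0.675, 0.738, 0.0, -0.001]
ft_force: [-0.5, 0.8, 0.1]
opening: 0.007
grasp_force: 0.0
```

```bash
python3 -c "
from h import *
st()
im=snap('side','s7')['image'][...,::-1];w=snap('top','t7')['image'][...,::-1]
a=cv2.resize(im[165:260,240:345],None,fx=5,fy=5,interpolation=cv2.INTER_CUBIC)
b=cv2.resize(w[240:275,185:265],(525,230),interpolation=cv2.INTER_CUBIC)[:125]
o=np.zeros((600,800,3),np.uint8);o[:475,:525]=a;o[475:,:525]=b
cv2.imwrite('pics/s7z.png',o)
"
```

```text
26.85 [ 0.5927 -0.1262  0.2887] [-0.5   0.79  0.12] 0.006531031383201034 0.0
```

View pics/s7z.png

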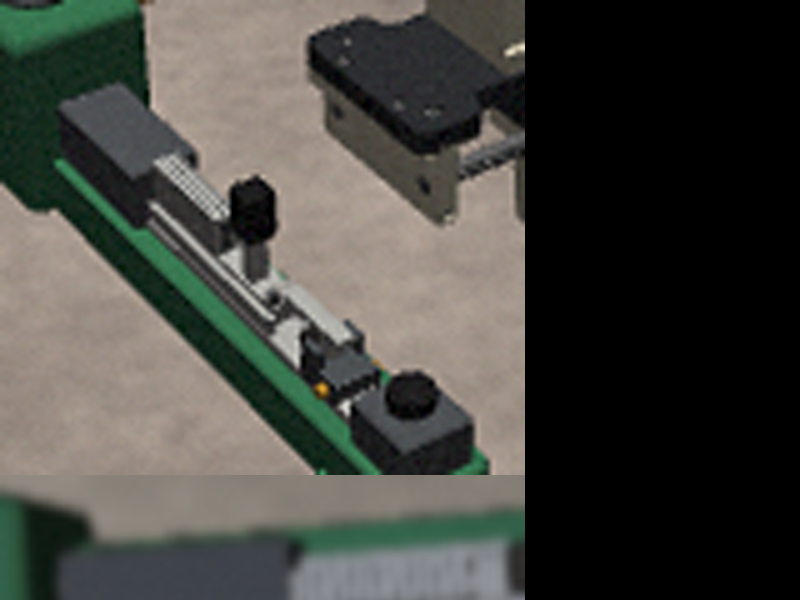

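The stick stands upright against the nose with the follower closed behind it, the button has sprung back, and the hand is clear. I'll hand the job in.

```bash
python3 -c "
from h import *
print(job.hand_in())"
```

```text
the job is handed in; nothing more can be done
None
```

I loaded the narrow stick and handed the job in at about 27 s of the 72 s allowed. The last pictures show it upright against the nose with the follower closed behind it, but the hand-in returned no verdict.

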